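# Open the ratchet shelf stop

## Task

The next parcel needs room on the shelf. With the fingertips, press down the thumb release of the ratchet shelf stop and, keeping it down, push the sliding jaw back along its toothed bar, away from the pine case, until it stands against the end block; then let the release spring up. Do not grip the jaw or its release, and leave the pine case and the curios standing where they are.

Things in the scene. Friction and masses are not known exactly. Their poses are not given: they have to be found in the camera images.
- stop: The ratchet shelf stop, fixed to the shelf: a steel strip 62 x 418 mm carrying a toothed bar 24 mm wide, its tooth crests 24 mm above the shelf. Origin: middle of the strip's length, on the bar's centre line, on the shelf; y runs along the bar from the fixed end plate (y = -205 mm, 87 mm high) to the end block (y = +188 to +205 mm, 34 mm high); x points to the side where the goods stand; z up.
- jaw (a joint): Position of the sliding jaw along the bar, m: larger is further from the goods, 0.150 when it stands against the end block. Starts at 0 to 0.045 in one of the notches. The ratchet (10 mm teeth) lets it move towards the goods only, unless the thumb release is held down; it then slides with about 1 N of friction and stays where it is left.
- release (a joint): Angle of the thumb release, a sprung lever pivoted in the jaw, rad: 0 up, 0.24 fully down; the pawl is clear of the teeth above about 0.15. Pressing down at the middle of the pad takes about 3 N to start and 9 N at the bottom; let go, it springs up and the pawl settles into a notch (0 to 0.05).
- thumb_pad (a point): Ribbed rubber pad on the thumb release, 38 mm across the bar, 42 mm along it. The point is the centre of its upper face, 48 mm above the shelf when up, 38 mm (and 4 mm further along the bar) when fully down. Its y points along the bar to the end block. The pad slopes up 0.12 rad that way when up, down 0.12 rad when fully down. The back of the jaw plate (86 mm high) stands 76 mm from the point, on the goods side.
- lip (a point): Middle of the inner face of the lever's upturned lip at the pad's end-block side, 20 mm from the pad's centre: 40 mm wide, rising 14 mm above the pad, part of the lever. A finger on the pad can push the jaw by it.
- jaw_pad (a point): The rubber facing of the jaw plate, 163 mm wide, 55 mm high, 4 mm thick, on an upright steel plate 6 mm thick. The point is the centre of its goods-side face, 56 mm above the shelf, 52 mm off the bar's centre line; y along the bar, away from the goods.
- case: Loose pine case, 90 x 108 x 90 mm high, about 0.8 kg, standing between the fixed end plate and the jaw. Origin: centre of its underside.
- lantern: Loose pierced tin lantern, round, 92 mm across, 174 mm high with its ring. Origin: centre of its underside.
- cowbell: Loose copper cowbell standing on its mouth, 50 x 70 x 83 mm high. Origin: centre of its underside.
- whistle: Loose clay bird whistle on a foot, about 95 x 44 x 59 mm high. Origin: centre of its underside.
- top: Loose wooden spinning top with red stripes standing on its flat crown, tip up, 60 mm across, 69 mm high. Origin: centre of its underside.

How it is judged:
On the way, in this order (a step that is already met when the one before it is completed fails the run):
1. the thumb release is pressed down by the fingers (value of joint release above 0.12 rad and contact force between the fingers and release above 1 N), for 0.1 s.
2. the jaw has been pushed back to the end block (value of joint jaw above 0.142 m), for 0.1 s.
At the end, for the whole second after the job is handed in: The jaw stands within 8 mm of the end block (joint over 0.142), still, its release sprung up (under 0.11 rad); the pine case is within 15 mm of its start, the lantern, cowbell, whistle and top within 20 mm of theirs, all upright; nothing is touched by the robot (value of joint jaw above 0.142 m and value of joint release below 0.11 rad and velocity of joint jaw between -0.01 and 0.01 m/s and distance of case from where it was at the start of the episode below 0.015 m and angle between case's own z axis and vertical below 0.1 rad and distance of each of lantern, cowbell, whistle, top from where it was at the start of the episode below 0.02 m and angle between each of lantern, cowbell, whistle, top's own z axis and vertical below 0.2 rad).
It fails at once if the jaw plate or the release lever is gripped between the fingers ((contact force between the fingers and jaw_c7 above 3 N and contact force between the fingers and jaw_c0 above 3 N) or (contact force between the fingers and release_c8 above 3 N and contact force between the fingers and release_c4 above 3 N) or (contact force between the fingers and release_c5 above 3 N and contact force between the fingers and release_c6 above 3 N)).
It fails at once if the pine case is moved, lifted or tipped (distance of case from where it was at the start of the episode above 0.015 m or angle between case's own z axis and vertical above 0.1 rad).
It fails at once if a curio is moved, lifted or tipped (distance of any of lantern, cowbell, whistle, top from where it was at the start of the episode above 0.02 m or angle between any of lantern, cowbell, whistle, top's own z axis and vertical above 0.2 rad).
It also fails if it takes over 35 s, if anything falls off the work surface, if the arm or the gripper's body presses on something with over 40 N, if the wrist force passes 120 N, or if a joint passes its speed limit or range.

## Robot

A 7-joint arm with a two-finger parallel gripper is mounted at the origin on the work surface. World frame = base frame: x ahead of the robot, y to its left, z up, the work surface at z = 0. Lengths are in m, angles in rad, forces in N, time in s.
With the tool pointing down it reaches from about 0.4 to 0.9 m from the base axis. Payload 5.6 kg.
Tool frame: the origin (TCP) lies midway between the tips of the shut fingers; the grasp point (between the pads) lies 19 mm behind it; z points along the fingers, y is the line along which they close (so a half turn about z gives the same grasp; the last joint's range is limited). The gripper opens to 92 mm and grips with 3 to 60 N. Pads are 20 mm wide; open, the fingers measure 128 mm over their backs; the gripper's body (75 mm by 189 mm) begins 69 mm behind the grasp point.
Start: joints at [-1.205, 0.468, -0.012, 1.603, 0.006, 1.071, -0.056], TCP at [0.258, 0.596, 0.215] pointing down, gripper open.
Joint ranges: [-2.53, 2.53], [-0.31, 2.02], [-1.57, 1.55], [0.28, 2.44], [-1.29, 4.43], [0.15, 1.84], [-2.92, 2.92]. Speed limits (rad/s): [2.57, 2.57, 3.14, 3.14, 3.14, 3.14, 3.14].

## Interface

Orientations are given as a unit quaternion [x, y, z, w].
In Python, from station import ctrl gives the robot as it stands. The module is installed in compiled form; this text tells all that it offers.
- The arm moves only by the tool send_rows, never from a script. Its argument "commands" is a list of rows, each a list of 7 numbers: the shift along the tool's x, y, z in units of 0.05 m (1.0 is 0.05 m), then the turn, a rotation vector about the tool's x, y, z in units of 10 degrees (1.0 is 10 degrees), then the closure, from -1 (fully open) to 1 (shut). A call has 1 to 20 rows; each row shifts and turns the commanded pose from where the row before left it, along the tool's axes as they then stand; what a row does not reach is not made up. A row lasts 1/8 s, in which the tool goes at most 62.5 mm and 10.7 degrees, less where a joint would pass 70% of its speed; a pose out of reach is approached as far as the arm can. A call with a number of a shift or a turn outside -1 to 1 is refused whole. A call with a gripper value outside its range is refused whole. The fingers move at their own pace and stop on an object; "grip_force" is the grip in N (left out, the last holds). Time passes only in rows, so rows that do not move let the fingers close. It gives the time, the measured TCP pose, the force, the opening and the grip force at its end, in the units of the state.
- ctrl.sense(): the state, without advancing time (a new reading comes with each control period).
- ctrl.get_image(name): name is "side" or "top"; returns a dict with "frame" (384x512x3 uint8, blue, green, red), "depth" (384x512 float32, m along the optical axis (not along the pixel's ray), 0 where there is no reading), "mtx" (3x3 intrinsics, pixels), "k1" (the pictures are not rectified: a ray, as slopes to the right and down, at radius r is drawn at 1 + k1 r^2 times it, then the intrinsics apply), "extrinsics" (4x4, takes a point from world to camera coordinates). Camera axes: x right, y down, z forward; pixel columns grow to the right and rows downward; lengths in m; the calibration is good to about 2 mm. A picture is of the moment at which its call begins.
- ctrl.hand_in(): hands the job in; it is judged then, once.
The state is a dict: "t": time; "joint_pos": joint angles; "dq": joint speeds; "joint_torque": joint torques, N m; "eef_pos": TCP position; "tcp_rot": TCP orientation; "force": force on the tool from outside, world axes, zero at the start; "moment": the same for the moment, N m; "opening": finger opening in m; "grip_force": force on a finger pad.
Only numpy, scipy, OpenCV 4.12 (cv2) and the standard library are available. Lean on these libraries where they do the work, as an engineer would, in place of code of your own. Each camera call takes 0.05 s, during which the arm holds its last target. There are 200 camera calls.

## Working session

There is one attempt and no reset: what is moved stays moved. The work goes in short steps, Python scripts to look and compute and a tool call to move; the robot and the scene stay as the last step left them, time stands still between calls to the robot, and variables do not carry over. Pictures are saved under pics/ and viewed, at most 10 in all, crops included, and the job is handed in when it is done.

Besides the shell and the picture viewer there is one more tool, called after "Call:" as name(argument=value, ...), one argument or row to a line, values as JSON. send_rows: Moves the arm, as the interface text tells. Shifts and turns lie within -1 to 1; 1 stands for 0.05 m of shift or 10 degrees of turn. Its arguments: {"type":"object","properties":{"commands":{"type":"array"},"grip_force":{"type":"number"}},"required":["commands"]}

```bash
mkdir -p pics
cat > h.py <<'E'
import numpy as np, cv2
from station import ctrl
def pts(im):
    K=im["mtx"];h,w=im["depth"].shape
    u,v=np.meshgrid(np.arange(w),np.arange(h))
    D=np.array([im["k1"],0,0,0,0],float)
    n=cv2.undistortPoints(np.stack([u,v],-1).reshape(-1,1,2).astype(float),np.array(K,float),D).reshape(h,w,2)
    d=im["depth"]; c=np.dstack([n*d[...,None],d])
    E=np.array(im["extrinsics"]); P=(c-E[:3,3])@E[:3,:3]
    P[d==0]=np.nan
    return P
E
python3 - <<'E'
from h import *
for n in("top","side"):
    im=ctrl.get_image(n); np.savez(n+"0.npz",P=pts(im),f=im["frame"])
    cv2.imwrite(f"pics/{n}0.png",cv2.resize(im["frame"],(800,600)))
    E=np.array(im["extrinsics"]);print(n,-E[:3,:3].T@E[:3,3],E[2,:3])
s=ctrl.sense();print(s)
E
```

```text
top [ 0.39945084 -0.01697383  1.01049093] [ 0.14156895  0.01338234 -0.98983794]
side [ 0.22307249 -0.63674195  0.92839406] [ 0.30179386  0.55412322 -0.77580148]
{'t': 0.1, 'joint_pos': array([-1.20500093,  0.46827966, -0.01160149,  1.6035422 ,  0.00597826,
        1.07140414, -0.05632792]), 'dq': array([-1.23154336e-03, -6.74569647e-04, -1.69865754e-03, -1.45051577e-03,
       -9.63567120e-04, -7.38323982e-05, -1.08968587e-03]), 'joint_torque': array([ 8.73729041e-04, -5.21642482e+01, -1.25144643e-02, -2.44367015e+01,
       -5.67460782e-02,  1.40615489e-02,  5.95175834e-05]), 'eef_pos': array([0.2582228 , 0.59592489, 0.21373732]), 'tcp_rot': array([ 2.03028255e-01,  9.79172553e-01, -7.91154980e-04, -1.14356435e-04]), 'force': array([ 0.56641734, -0.70368066,  0.5894171 ]), 'moment': array([ 0.01205961,  0.01770686, -0.00625829]), 'grip_force': 0.0, 'opening': 0.09191036999445773}
```

View pics/top0.png

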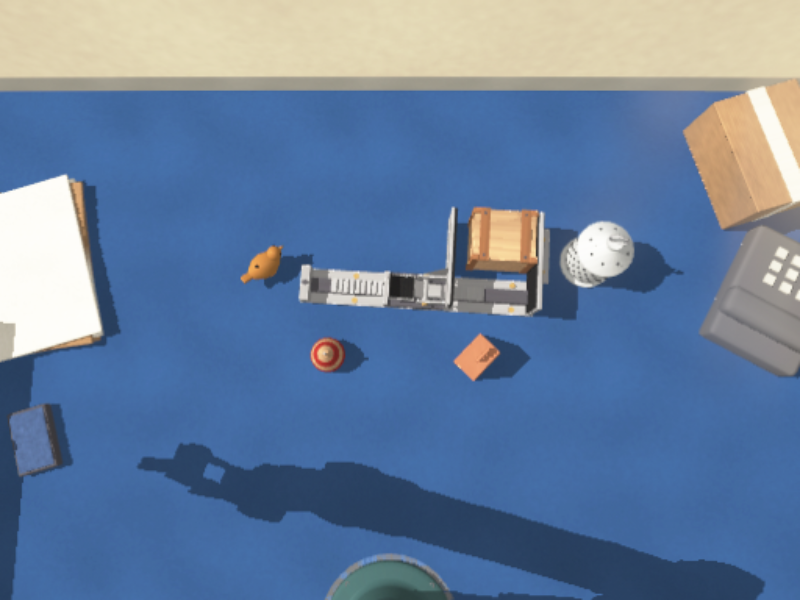

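View pics/side0.png

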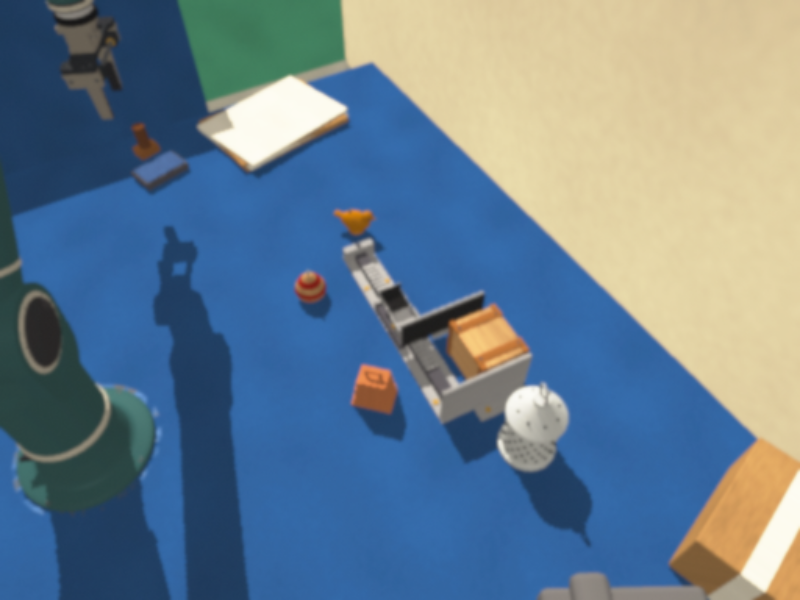

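The top view shows the bar running roughly horizontally: end block at (306,285), black thumb pad at (402,287), jaw plate at (452,255), fixed plate at (540,265). The whistle (262,263) and top (327,354) lie beyond or beside the block. The side view agrees.

Run:
```python
from h import *
d=np.load("top0.npz");P=d["P"];f=d["f"]
h=cv2.cvtColor(f,cv2.COLOR_BGR2HSV)
x0,x1,y0,y1=185,355,125,205
crop=np.zeros(f.shape[:2],bool);crop[y0:y1,x0:x1]=1
# strip+block+bar: low saturation, z>0
m=crop&(h[...,1]<60)&np.isfinite(P[...,2])
low=m&(P[...,2]<0.04)&(P[...,2]>-.01)
low=cv2.morphologyEx(low.astype(np.uint8),cv2.MORPH_OPEN,np.ones((3,3)))
n,l,st,c=cv2.connectedComponentsWithStats(low)
for i in range(1,n):
    if st[i,4]>60:
        q=P[l==i]; print("comp",st[i],q.min(0).round(4),q.max(0).round(4))
v=np.argwhere(low); q=P[low>0][:,:2]
print(cv2.minAreaRect(q.astype(np.float32)))
dark=crop&(h[...,2]<60)&(P[...,2]>.03)&(P[...,2]<.075)
n,l,st,c=cv2.connectedComponentsWithStats(dark.astype(np.uint8))
for i in range(1,n):
    if st[i,4]>30:
        q=P[l==i]; print("dark",st[i],np.median(q,0).round(4),q.min(0).round(4),q.max(0).round(4),cv2.minAreaRect(q[:,:2].astype(np.float32)))
# height profile along row 184
for r in(182,185,188):
  print(r,[(c,*(P[r,c]*1000).round().astype(int)) for c in range(190,350,3) if np.isfinite(P[r,c,2])])
hi=crop&(P[...,2]>.078)&(P[...,2]<.095)
n,l,st,c=cv2.connectedComponentsWithStats(hi.astype(np.uint8))
for i in range(1,n):
    if st[i,4]>30: q=P[l==i];print("hi",st[i],cv2.minAreaRect(q[:,:2].astype(np.float32)))
cv2.imwrite("pics/c.png",cv2.resize(f[y0:y1,x0:x1],None,fx=4.7,fy=4.7,interpolation=cv2.INTER_CUBIC))
```

```text
comp [348 146   4  27  96] [ 0.6068 -0.2856 -0.    ] [ 0.6846 -0.2731  0.0103]
comp [ 191  169   79   29 1325] [ 0.5337 -0.0519 -0.0018] [0.6155 0.1675 0.0398]
comp [267 178  19  15 238] [ 0.5464 -0.0973  0.0048] [ 0.5868 -0.0457  0.04  ]
comp [ 288  178   51   25 1048] [ 0.5224 -0.2437 -0.0027] [ 0.5915 -0.1053  0.0351]
((0.5731067061424255, -0.0662679523229599), (0.15483900904655457, 0.4657488465309143), 8.879819869995117)
dark [338 170   5  29 103] [ 0.5644 -0.2398  0.0529] [ 0.5287 -0.2427  0.0301] [ 0.6    -0.2377  0.0745] ((0.5643829107284546, -0.24012500047683716), (0.0028853891417384148, 0.07143072783946991), 88.15679168701172)
dark [249 176  16  14 192] [ 0.5673 -0.016   0.0491] [ 0.5501 -0.0375  0.0435] [0.5843 0.0025 0.0708] ((0.5672672986984253, -0.017501739785075188), (0.033662099391222, 0.04020867496728897), 0.8901182413101196)
182 [(190, np.int64(578), np.int64(171), np.int64(1)), (193, np.int64(571), np.int64(156), np.int64(36)), (196, np.int64(571), np.int64(148), np.int64(36)), (199, np.int64(574), np.int64(142), np.int64(19)), (202, np.int64(574), np.int64(134), np
[... 7486 characters left out ...]
.int64(22)), (328, np.int64(560), np.int64(-215), np.int64(18)), (331, np.int64(559), np.int64(-222), np.int64(22)), (334, np.int64(560), np.int64(-231), np.int64(20)), (337, np.int64(559), np.int64(-239), np.int64(22)), (340, np.int64(554), np.int64(-239), np.int64(53)), (343, np.int64(549), np.int64(-240), np.int64(84)), (346, np.int64(549), np.int64(-247), np.int64(87)), (349, np.int64(563), np.int64(-277), np.int64(-1))]
hi [286 133   7  62 252] ((0.6139116287231445, -0.10201527178287506), (0.010404105298221111, 0.16362661123275757), 86.81697845458984)
hi [ 301  133   48   66 1654] ((0.6092033982276917, -0.19297921657562256), (0.11979291588068008, 0.16562747955322266), 86.43278503417969)
```

View pics/c.png

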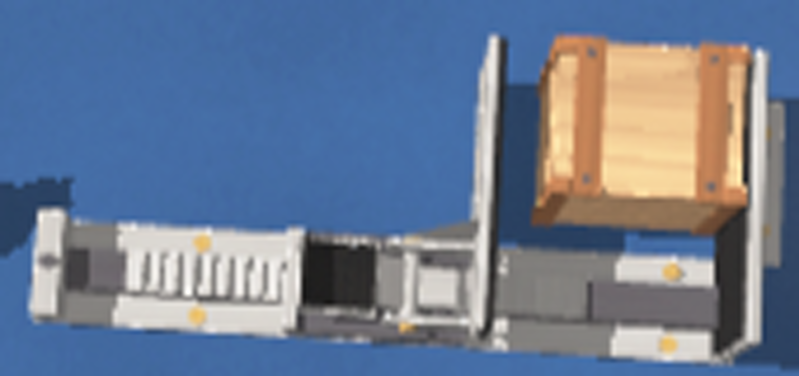

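The pad centre is about (0.567, -0.0175) at z ≈ 0.048, and the plate back at y ≈ -0.095 is 76 mm away, which matches the given size. The bar direction is about (0.056, 0.998). I'll shut the gripper, turn 70° and cross over at height.

Call:
send_rows(
  commands=[
    [0,0,0,0,0,1,1],
    [0,0,0,0,0,1,1],
    [0,0,0,0,0,1,1],
    [0,0,0,0,0,1,1],
    [0,0,0,0,0,1,1],
    [0,0,0,0,0,1,1],
    [0,0,0,0,0,1,1],
  ],
  grip_force=5,
)

```text
t: 0.98
eef_pos: [0.2582, 0.5961, 0.214]
tcp_rot: [0.73, 0.684, -0.0, 0.0]
force: [-0.7, -0.4, -0.4]
opening: 0.0237
grip_force: 0.0
```

Call:
send_rows(
  commands=[
    [-0.85,0.49,0,0,0,0,1],
    [-0.85,0.49,0,0,0,0,1],
    [-0.85,0.49,0,0,0,0,1],
    [-0.85,0.49,0,0,0,0,1],
    [-0.85,0.49,0,0,0,0,1],
    [-0.85,0.49,0,0,0,0,1],
    [-0.85,0.49,0,0,0,0,1],
    [-0.85,0.49,0,0,0,0,1],
    [-0.85,0.49,0,0,0,0,1],
    [-0.85,0.49,0,0,0,0,1],
    [-0.85,0.49,0,0,0,0,1],
    [-0.85,0.49,0,0,0,0,1],
    [-0.85,0.49,0,0,0,0,1],
    [-0.85,0.49,0,0,0,0,1],
    [0,0,0,0,0,0,1],
    [0,0,0,0,0,0,1],
  ],
)

```text
t: 2.98
eef_pos: [0.5647, -0.0173, 0.2141]
tcp_rot: [0.728, 0.686, -0.0, -0.001]
force: [-0.4, 0.2, -0.2]
opening: 0.0007
grip_force: 0.0
```

Call:
send_rows(
  commands=[
    [0.09,0.04,0.7,0,0,0,1],
    [0,0,0.7,0,0,0,1],
    [0,0,0.7,0,0,0,1],
    [0,0,0.7,0,0,0,1],
    [0,0,0,0,0,0,1],
  ],
)

```text
t: 3.6
eef_pos: [0.565, -0.0117, 0.0724]
tcp_rot: [0.727, 0.687, -0.002, -0.002]
force: [0.2, -0.2, 0.5]
opening: 0.0004
grip_force: 0.0
```

Run:
```python
from h import *
a=ctrl.get_image("side")["frame"][140:300,190:370]
b=ctrl.get_image("top")["frame"][120:220,180:350]
cv2.imwrite("pics/d.png",np.hstack([cv2.resize(a,(400,356),interpolation=2),cv2.resize(b,(400,356),interpolation=2)]))
```

```text
(no output)
```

View pics/d.png

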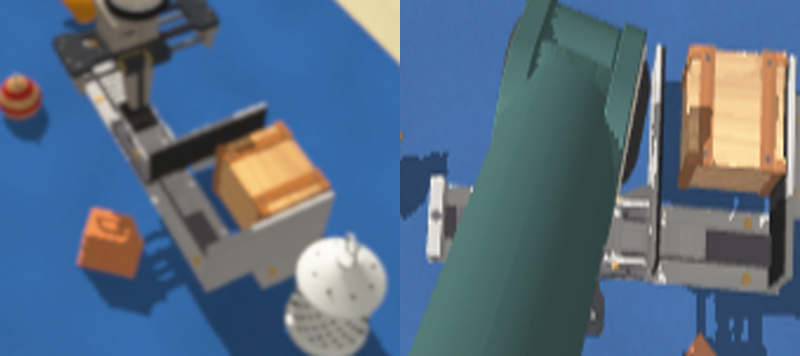

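The side view shows the shut fingers over the black pad at (137,115), between lip and jaw. The top view is blocked by the arm, and the goods are untouched. I'll press down now.

Call:
send_rows(
  commands=[
    [0,0.02,0.2,0,0,0,1],
    [0,0,0.2,0,0,0,1],
    [0,0,0.1,0,0,0,1],
    [0,0,0.06,0,0,0,1],
    [0,0,0,0,0,0,1],
  ],
)

```text
t: 4.32
eef_pos: [0.5684, -0.0135, 0.0466]
tcp_rot: [0.728, 0.686, -0.0, -0.0]
force: [-1.9, 2.2, 2.6]
opening: 0.0007
grip_force: 1.5
```

Call:
send_rows(
  commands=[
    [0,0,0.06,0,0,0,1],
    [0,0,0.06,0,0,0,1],
    [0,0,0.06,0,0,0,1],
    [0,0,0,0,0,0,1],
  ],
)

```text
t: 4.82
eef_pos: [0.5687, -0.0137, 0.0384]
tcp_rot: [0.728, 0.686, 0.0, -0.0]
force: [-2.5, 1.7, 9.5]
opening: 0.0003
grip_force: 4.9
```

Call:
send_rows(
  commands=[
    [0,0,0.04,0,0,0,1],
    [0,0,0.03,0,0,0,1],
    [0,0,0,0,0,0,1],
  ],
)

```text
t: 5.2
eef_pos: [0.5689, -0.0138, 0.0375]
tcp_rot: [0.728, 0.685, 0.001, -0.001]
force: [-10.5, 1.6, 33.3]
opening: 0.0005
grip_force: 16.6
```

The release is at the bottom. I'll ease up slightly and push along the bar.

Call:
send_rows(
  commands=[
    [0.05,0,-0.03,0,0,0,1],
    [0.1,0,0,0,0,0,1],
    [0.1,0,0,0,0,0,1],
    [0.15,0,0,0,0,0,1],
    [0.15,0,0,0,0,0,1],
    [0.15,0,0,0,0,0,1],
    [0.15,0,0,0,0,0,1],
  ],
)

```text
t: 6.08
eef_pos: [0.5711, 0.0277, 0.0378]
tcp_rot: [0.728, 0.685, 0.0, -0.0]
force: [-8.3, -2.2, 23.1]
opening: 0.0007
grip_force: 11.4
```

Call:
send_rows(
  commands=[
    [0.2,0,0,0,0,0,1],
    [0.2,0,0,0,0,0,1],
    [0.2,0,0,0,0,0,1],
    [0.2,0,0,0,0,0,1],
    [0.2,0,0,0,0,0,1],
    [0.2,0,0,0,0,0,1],
  ],
)

```text
t: 6.82
eef_pos: [0.5746, 0.088, 0.0378]
tcp_rot: [0.728, 0.685, 0.0, -0.0]
force: [-7.9, -1.0, 23.6]
opening: 0.0005
grip_force: 11.3
```

Call:
send_rows(
  commands=[
    [0.15,0,0,0,0,0,1],
    [0.15,0,0,0,0,0,1],
    [0.1,0,0,0,0,0,1],
    [0.1,0,0,0,0,0,1],
  ],
)

```text
t: 7.32
eef_pos: [0.576, 0.1132, 0.0379]
tcp_rot: [0.728, 0.685, 0.0, -0.001]
force: [-7.5, -0.7, 22.4]
opening: 0.001
grip_force: 11.3
```

Call:
send_rows(
  commands=[
    [0.1,0,0,0,0,0,1],
    [0.1,0,0,0,0,0,1],
    [0.06,0,0,0,0,0,1],
    [0.06,0,0,0,0,0,1],
  ],
)

```text
t: 7.82
eef_pos: [0.5785, 0.1247, 0.0375]
tcp_rot: [0.729, 0.684, -0.001, 0.002]
force: [-3.4, -7.3, 13.1]
opening: 0.0005
grip_force: 6.2
```

Call:
send_rows(
  commands=[
    [0.06,0,0.01,0,0,0,1],
    [0.06,0,0,0,0,0,1],
    [0,0,0,0,0,0,1],
  ],
)

```text
t: 8.2
eef_pos: [0.5789, 0.1263, 0.0369]
tcp_rot: [0.73, 0.684, -0.002, 0.004]
force: [-5.3, -15.9, 19.0]
opening: 0.0005
grip_force: 12.2
```

It has stalled against the end block, with the force along the bar at 16 N. I'll relax the push a little and lift off.

Call:
send_rows(
  commands=[
    [-0.06,0,-0.02,0,0,0,1],
    [-0.03,0,-0.1,0,0,0,1],
    [0,0,-0.2,0,0,0,1],
    [0,0,-0.3,0,0,0,1],
    [0,0,-0.8,0,0,0,1],
    [0,0,-1,0,0,0,1],
    [0,0,-1,0,0,0,1],
    [-0.5,-1,0,0,0,0,1],
    [-0.5,-1,0,0,0,0,1],
    [-0.5,-1,0,0,0,0,1],
    [0,-0.5,-1,0,0,0,1],
    [0,0,0,0,0,0,1],
  ],
)

```text
t: 9.7
eef_pos: [0.3989, 0.0671, 0.2589]
tcp_rot: [0.728, 0.686, 0.004, 0.0]
force: [0.0, 0.6, -0.4]
opening: 0.0003
grip_force: 0.0
```

Run:
```python
from h import *
im=ctrl.get_image("top");P=pts(im);f=im["frame"]
s=ctrl.get_image("side")["frame"][120:312,180:372]
b=f[120:220,180:350]
cv2.imwrite("pics/e.png",np.hstack([cv2.resize(s,(400,400),interpolation=2),cv2.resize(b,(400,400),interpolation=2)]))
for r in(180,183):
  print(r,[tuple(int(v) for v in P[r,c]*1000) for c in range(190,285,3) if np.isfinite(P[r,c,2])])
```

```text
180 [(583, 170, 1), (576, 155, 39), (576, 147, 40), (578, 140, 28), (574, 129, 50), (574, 121, 48), (574, 113, 48), (575, 105, 47), (574, 97, 49), (575, 89, 48), (576, 81, 40), (577, 74, 35), (578, 66, 30), (578, 58, 31), (578, 49, 29), (579, 42, 23), (568, 30, 86), (577, 24, 38), (580, 17, 22), (584, 9, 1), (583, 1, 4), (583, -7, 4), (583, -15, 3), (583, -24, 3), (583, -32, 5), (583, -41, 7), (583, -49, 7), (583, -57, 6), (583, -66, 7), (583, -74, 6), (584, -83, 3), (583, -91, 5)]
183 [(574, 170, 3), (568, 155, 36), (568, 147, 34), (563, 134, 64), (566, 129, 49), (566, 121, 49), (566, 113, 46), (566, 105, 48), (566, 97, 48), (567, 89, 44), (568, 81, 41), (569, 73, 36), (569, 66, 31), (569, 57, 32), (570, 49, 30), (571, 42, 21), (560, 30, 86), (571, 25, 24), (571, 17, 21), (571, 8, 24), (570, 0, 27), (571, -7, 24), (572, -15, 20), (571, -24, 24), (571, -32, 27), (570, -40, 29), (571, -48, 25), (571, -57, 24), (572, -65, 23), (571, -73, 25), (572, -81, 23), (572, -90, 23)]
```

View pics/e.png

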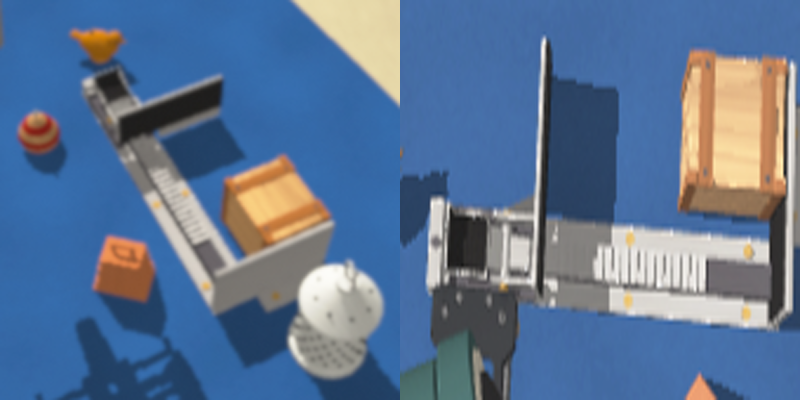

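The jaw now stands at the end block with its release up (pad z 48 mm), and the case and curios look unmoved. One check of the jaw's travel and the objects' shifts before handing in.

Run:
```python
from h import *
im=ctrl.get_image("top");P1=pts(im);f1=im["frame"]
d=np.load("top0.npz");P0=d["P"];f0=d["f"]
def plate(P,lo,hi):
    m=(P[...,2]>.08)&(P[...,2]<.095)&(P[...,1]>lo)&(P[...,1]<hi)&(P[...,0]>.54)&(P[...,0]<.72)
    q=P[m][:,:2];k=np.polyfit(q[:,0],q[:,1],1);return np.polyval(k,.62),k[0],m.sum()
a=plate(P0,-.13,-.07);b=plate(P1,0,.06);print(a,b,"travel",(b[0]-a[0]))
for P,f,c in((P0,f0,-.0175),(P1,f1,.111)):
    h=cv2.cvtColor(f,cv2.COLOR_BGR2HSV)
    m=(h[...,2]<60)&(abs(P[...,1]-c)<.04)&(abs(P[...,0]-.57)<.03)&(P[...,2]>.042)&(P[...,2]<.056)
    q=P[m];print("pad",q[:,1].mean(),np.percentile(q[:,1],[2,98]),q[:,2].mean(), m.sum())
h0,h1=[cv2.cvtColor(f,cv2.COLOR_BGR2HSV) for f in(f0,f1)]
df=cv2.absdiff(f0,f1).max(2)
for n,(u,v) in dict(case=(322,154),lantern=(385,160),whistle=(168,169),top=(209,227),bell=(305,228)).items():
    print(n,(df[v-12:v+12,u-12:u+12]>40).sum())
```

```text
(np.float64(-0.10217689601546748), np.float64(-0.05838044153137057), np.int64(236)) (np.float64(0.02723481659172039), np.float64(-0.057518380930158805), np.int64(239)) travel 0.12941171260718787
pad -0.017992417955220233 [-0.03747673  0.00014801] 0.04876046259030368 183
pad 0.11253626085550317 [0.09218048 0.13150451] 0.04881959703870512 190
case 0
lantern 0
whistle 0
top 531
bell 0
```

```bash
python3 -c "
from station import ctrl
print(ctrl.hand_in())"
```

```text
the job is handed in; nothing more can be done
None
```

I handed the job in with the jaw pushed back about 130 mm until it stalled against the end block and its release sprung up. The case, lantern, whistle and cowbell pixels were unchanged, the top (hidden by the arm from above) stood upright in the side view, and the hand-in returned no verdict.

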